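# Check the lever stop of a hand vacuum pump

### The job

Check the lever of the hand vacuum pump that has the longer lever: with the outside of the fingers press the lever in until it meets its stop, short of the grip bar, and keep it there for about a second; let it spring right back out; then press it in to the stop again and finish the program while still holding it there. Only press on the lever's outer face, without pinching it, reaching in behind it, touching the grip bar or forcing it hard against the stop. Leave the pump with the shorter lever and the things standing about as they are.

Things in the scene. Friction and masses are not known exactly. Their poses are not given: they have to be found in the camera images.
- long_pump: Hand vacuum pump with the LONG lever (110 mm), fixed on a 150x90 mm plate. Its barrel (36 mm thick) lies level along x, hose barb at -x towards the robot, round gauge on top at the +x end, 99 mm high. Lever and grip bar stick out level to -y, 60 mm high, the lever nearer the robot. Origin: on the table, 50 mm to -y of the barrel axis. Stands left or right of the short-lever pump.
- long_pump_lever (a joint): Long lever about its vertical pivot, rad: 0 = sprung fully out (rest), 0.40 = against its stop, about 24 mm clear of the bar. Pressing turns it anticlockwise seen from above, free end towards the bar. Springs back by itself; at the press point it takes about 1.5 N to start and 4 N to reach the stop, then it is rigid. The pivot is 20 mm to -x, 30 mm to +y of the pump's origin.
- long_pump_press (a point): Press point on the long lever's outer face (away from the bar), 90 mm from the pivot, 20 mm from the free end; moves with the lever. x axis: pressing direction, square into the face; y: along the lever to the pivot; z up. The pivot is at (+5, +90, 0) mm in this frame. Lever 10 mm thick, 24 mm high (48 to 72 mm above the table), free table in front of it and under its outer half.
- short_pump: A second hand vacuum pump, built and placed the same way but with a SHORT lever (70 mm) and bar; same frame. Leave it alone.
- long_pump_inner (a point): Middle of the black lining (5 mm thick) on the long lever's inner side, the side that faces the bar; turns with the lever. Not to be touched: that would be reaching behind the lever or pinching it.
- long_pump_bar (a point): Middle of the fixed black ribbed grip bar of the long-lever pump, on its axis: 22 mm thick, 60 mm above the table, parallel to the pump's y axis; its axis lies 17 mm to +x of the pump's origin, its end 94 mm to -y. Not to be touched.
- short_pump_lever (a joint): Angle of the short lever, rad: 0 = sprung out (rest), 0.40 = pressed in. Must stay at rest.
- dropper: Loose bystander: dropper bottle with black rubber teat, 33x32x92 mm, standing between the two pumps; origin at the centre of its underside. Leave it where it is.
- beaker: Loose bystander: small glass beaker, 49 mm across, 44 mm tall, standing between the two pumps, farther back; origin at the centre of its underside. Leave it where it is.
- bung: Loose bystander: grey rubber bung, 28x28x27 mm, standing beside the left pump, farther left; origin at the centre of its underside. Leave it where it is.
- match_box: Loose bystander: matchbox lying flat, 34x52x14 mm, standing beside the right pump, farther right; origin at the centre of its underside. Leave it where it is.
- flask: Loose bystander: conical glass flask, 96 mm across, 160 mm tall, standing at the back; origin at the centre of its underside. Leave it where it is.

How it is judged:
By the outcome, as a careful person would: the job done as asked, in the order asked, and still so for the second after the job is handed in, while the arm keeps its last pose, push and grip.
It also fails if it takes over 43 s, if anything falls off the work surface, if the arm or the gripper's body presses on something with over 40 N, if the wrist force passes 120 N, or if a joint passes its speed limit or range.

### The arm

A 7-joint arm with a two-finger parallel gripper is mounted at the origin on a cart in front of the work surface, level with it; the furniture and walls round the work are solid. World frame = base frame: x ahead of the robot, y to its left, z up, the work surface at z = 0. Lengths are in m, angles in rad, forces in N, time in s.
With the tool pointing down it reaches from about 0.425 to 0.875 m from the base axis. Payload 8.4 kg.
Tool frame: the origin (TCP) lies between the finger pads; the fingertips stand env.tip_extent ahead of it and the grasp point (between the pads) lies 11 mm behind it (env.tip_extent is the distance from the TCP to the fingertips, in m); z points along the fingers, y is the direction in which the jaws open and shut (so a half turn about z gives the same grasp; the last joint's range is limited). The gripper opens to 85 mm and grips with 20 to 120 N. Pads are 22 mm wide; open, the fingers measure 114 mm over their backs; the gripper's body (76 mm by 85 mm) begins 54 mm behind the grasp point. The pads swing forward as they close: fully open they stand 13 mm farther back than shut.
Start: joints at [-1.397, 0.333, 0.04, 1.465, -0.013, 1.343, -0.059], TCP at [0.175, 0.626, 0.239] pointing down, gripper open.
Joint ranges: [-2.58, 2.58], [-0.38, 2.09], [-1.3, 1.39], [0.25, 2.4], [-1.5, 4.64], [0.08, 2.09], [-2.65, 2.65]. Speed limits (rad/s): [2.22, 2.22, 2.79, 2.79, 3.14, 3.14, 3.14].

### API

Orientations are given as [roll, pitch, yaw] about the fixed x, y, z axes, in that order (R = Rz(yaw) Ry(pitch) Rx(roll)).
In Python, from cell import state, vision, ticket, env gives the robot as it stands.
- The arm moves only by the tool drive_tool, never from a script. Its argument "increments" is one flat list of numbers, 7 for each row, row after row: the shift along the tool's x, y, z in mm, then the turn, a rotation vector about the tool's x, y, z in degrees, then the closure, from 0 (fully open) to 1 (shut). A call has 1 to 20 rows; each row shifts and turns the pose as measured when the row begins, along the tool's axes as they then stand; what a row does not reach is not made up. A row lasts 1/12 s, in which the tool goes at most 41.7 mm and 7.16 degrees, less where a joint would pass 70% of its speed; a pose out of reach is approached as far as the arm can. A call with a gripper value outside its range is refused whole. The fingers move at their own pace and stop on an object; the grip force is fixed at half the most. Time passes only in rows, so rows that do not move let the fingers close. It gives the time, the measured TCP pose, the force and the opening at its end, in the units of the state.
- state(): the state, without advancing time (a new reading comes with each control period).
- vision.read_camera(name): name is "scene" or "top" or "wrist"; returns a dict with "color" (420x560x3 uint8, red, green, blue), "fovy" (degrees; the focal length in pixels is half the picture's height over the tangent of half this angle, whatever the lens; pixels are square), "cx", "cy" (the principal point, pixels), "R" (3x3) and "t" (3): a world point X has camera coordinates R X + t; the wrist camera has in their place "T_tool_cam" (4x4, takes a point from camera to tool coordinates, whose origin is the TCP and whose axes are the flange's). Camera axes: x right, y down, z forward; pixel columns grow to the right and rows downward; lengths in m; the calibration is good to about 2 mm. A picture is of the moment at which its call begins: read the wrist's pose just before it. There is no depth.
- ticket.finish_job(): hands the job in, once; it reports no verdict.
The state is a dict: "t": time; "joints": joint angles; "joint_vel": joint speeds; "joint_efforts": joint torques, N m; "tcp_pos": TCP position; "orientation": TCP orientation; "ft_force": force on the tool from outside, world axes, zero at the start; "ft_torque": the same for the moment, N m; "grip_width": finger opening in m.
Only numpy, scipy, OpenCV 4.12 (cv2) and the standard library are available. Lean on these libraries where they do the work, as an engineer would, in place of code of your own. Each camera call takes 0.05 s, during which the arm holds its last target.

## Working session

There is one attempt and no reset: what is moved stays moved. The work goes in short steps, Python scripts to look and compute and a tool call to move; the robot and the scene stay as the last step left them, time stands still between calls to the robot, and variables do not carry over. Pictures are saved under pics/ and viewed, and the job is handed in when it is done.

Besides the shell and the picture viewer there is one more tool, called by a JSON object that holds its "api" and its "payload", one argument or row to a line. drive_tool: Moves the arm, as the interface text tells. Its arguments: {"type":"object","properties":{"increments":{"type":"array","items":{"type":"number"}}},"required":["increments"]}

```bash
mkdir -p pics; ls
python3 - <<'E'
from cell import state, vision, ticket, env
import cv2
s=state();print(s); print(env.tip_extent)
for n in ["scene","top","wrist"]:
    c=vision.read_camera(n); cv2.imwrite(f"pics/{n}0.png",c["color"][:,:,::-1])
    print(n,{k:v for k,v in c.items() if k!="color"})
E
```

```text
pics
{'t': 0.0, 'joints': array([-1.39719679,  0.33389995,  0.03989188,  1.4663084 , -0.01343251,
        1.34327156, -0.05852393]), 'joint_vel': array([-1.53896214e-03, -6.31729501e-05, -8.41152537e-04, -9.34944378e-04,
       -1.17383151e-03, -1.29723446e-03, -1.79040851e-03]), 'joint_efforts': array([ 8.63610444e-05, -6.58548689e+01,  1.36543963e+00, -4.05557907e+01,
        1.67778757e-02,  1.24652975e-02,  3.03997024e-05]), 'tcp_pos': array([0.17503447, 0.62552132, 0.23841039]), 'orientation': array([-3.13997383e+00,  8.41250292e-05,  2.86872710e+00]), 'ft_force': array([ 0.35927385, -0.5789381 , -0.29121865]), 'ft_torque': array([-0.04619552,  0.01905246, -0.0280056 ]), 'grip_width': 0.08537544426208034}
0.008
scene {'fovy': 44.51281139549938, 'cx': 277.87245316527606, 'cy': 204.78391476284114, 'R': array([[ 0.98100289,  0.19234091,  0.02526472],
       [ 0.12260806, -0.51380979, -0.84909761],
       [-0.15033495,  0.83606487, -0.52763144]]), 't': array([-0.59050747, -0.01670713,  1.6612443 ])}
top {'fovy': 48.05029361760104, 'cx': 274.1587662124173, 'cy': 206.12374105638796, 'R': array([[ 0.00568982, -0.99977464, -0.02045235],
       [-0.98394866, -0.00194939, -0.17844115],
       [ 0.17836106,  0.02113936, -0.983738  ]]), 't': array([0.02459792, 0.60372788, 1.16653109])}
wrist {'fovy': 66.54481515699955, 'cx': 274.21615629594356, 'cy': 206.5898980830333, 'T_tool_cam': array([[ 4.45815804e-04, -9.52887616e-01, -3.03323248e-01,
         7.76627351e-02],
       [ 9.99999807e-01,  2.93496977e-04,  5.47752554e-04,
         9.61321308e-05],
       [-4.32922169e-04, -3.03323434e-01,  9.52887563e-01,
        -1.33632121e-01],
       [ 0.00000000e+00,  0.00000000e+00,  0.00000000e+00,
         1.00000000e+00]])}
```

View pics/top0.png

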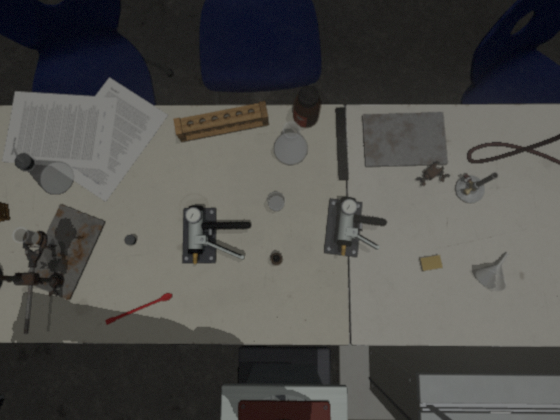

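View pics/scene0.png

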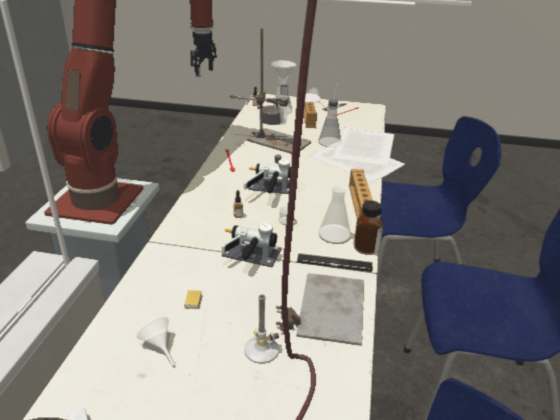

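```bash
cat > h.py <<'E'
import numpy as np, cv2
from cell import state, vision, ticket, env
from scipy.spatial.transform import Rotation as Ro
def K(c):
    f=c["color"].shape[0]/2/np.tan(np.radians(c["fovy"]/2)); return f,c["cx"],c["cy"]
def pose(s): 
    T=np.eye(4);T[:3,:3]=Ro.from_euler('xyz',s["orientation"]).as_matrix();T[:3,3]=s["tcp_pos"];return T
def ext(c,s=None):
    if "R" in c: return c["R"],c["t"]
    T=np.linalg.inv(pose(s)@c["T_tool_cam"]);return T[:3,:3],T[:3,3]
def ray(c,u,v,z,s=None):
    f,cx,cy=K(c);R,t=ext(c,s);d=R.T@np.array([(u-cx)/f,(v-cy)/f,1]);o=-R.T@t
    return o+d*(z-o[2])/d[2]
def proj(c,X,s=None):
    f,cx,cy=K(c);R,t=ext(c,s);p=R@np.asarray(X)+t
    return p[0]/p[2]*f+cx,p[1]/p[2]*f+cy
E
python3 - <<'E'
from h import *
c=vision.read_camera("top")
im=c["color"][:,:,::-1]
x0,y0=170,190
cv2.imwrite("pics/topz.png",cv2.resize(im[y0:y0+90,x0:x0+100],None,fx=6.5,fy=6.5,interpolation=cv2.INTER_CUBIC))
for n,u,v,z in [("leverTip",242,256,.06),("barEnd",248,225,.06),("dropper",276,258,.05),("beaker",275,202,.02)]:
    print(n,ray(c,u,v,z).round(3))
E
```

```text
leverTip [0.474 0.108 0.06 ]
barEnd [0.553 0.094 0.06 ]
dropper [0.47  0.022 0.05 ]
beaker [0.621 0.025 0.02 ]
```

View pics/topz.png

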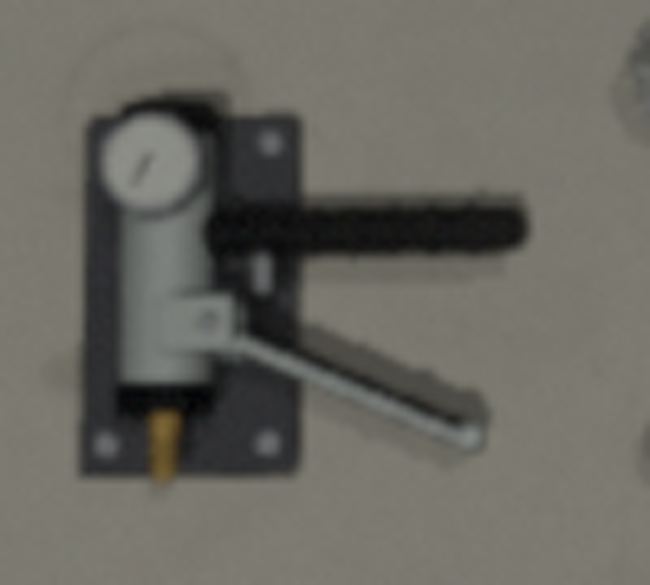

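Run:
```python
from h import *
c=vision.read_camera("top"); im=c["color"][:,:,::-1]
a=cv2.resize(im[190:350,0:200],None,fx=4,fy=3.7,interpolation=cv2.INTER_CUBIC)
cv2.imwrite("pics/stt.png",a)
d=vision.read_camera("scene"); im=d["color"][:,:,::-1]
cv2.imwrite("pics/sts.png",cv2.resize(im[0:220,150:350],None,fx=2.7,fy=2.7,interpolation=cv2.INTER_CUBIC))
w=vision.read_camera("wrist"); cv2.imwrite("pics/w1.png",w["color"][:,:,::-1])
print(-c["R"].T@c["t"],-d["R"].T@d["t"])
```

```text
[3.85833557e-01 1.10955477e-03 1.25579394e+00] [ 0.83108105 -1.28391355  0.87725774]
```

View pics/stt.png

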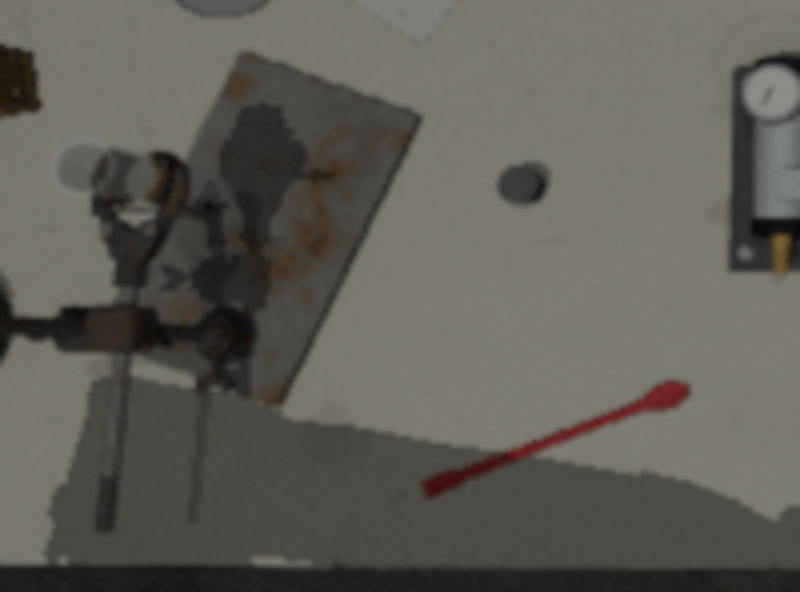

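View pics/sts.png

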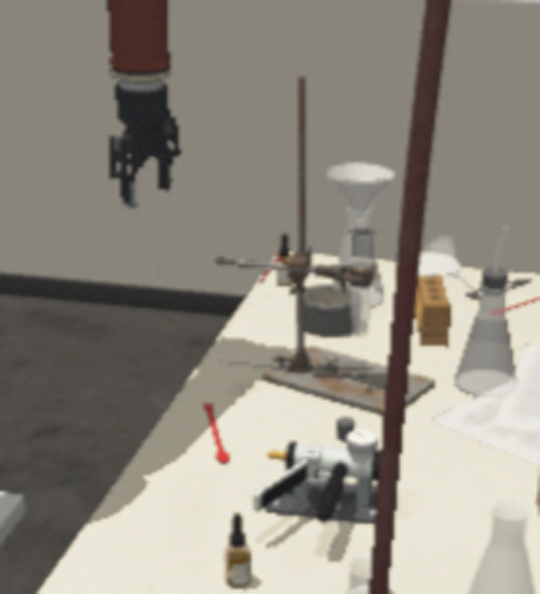

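View pics/w1.png

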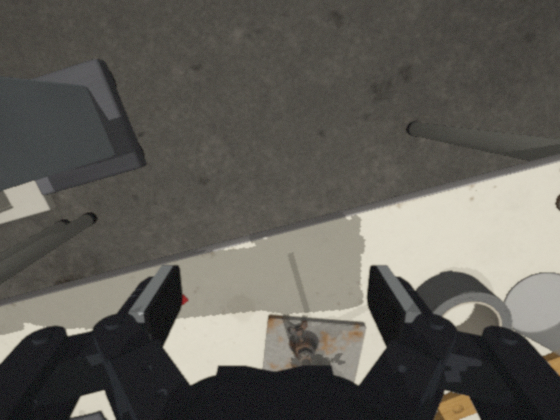

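Run:
```python
from h import *
c=vision.read_camera("top");d=vision.read_camera("scene")
print("rodbase",ray(c,56,279,.02),"shadow")
# clamp rod tip: two-view triangulation
def tri(p,q):
    M=[]
    for cc,(u,v) in ((c,p),(d,q)):
        f,cx,cy=K(cc);R,t=ext(cc);P=np.diag([f,f,1]);P[0,2]=cx;P[1,2]=cy
        M.append(P@np.c_[R,t])
    X=cv2.triangulatePoints(M[0],M[1],np.float64(p),np.float64(q));return (X[:3]/X[3]).ravel()
print("tip",tri((26.5,332),(150+218/2.7,261/2.7)),"clamp",tri((29,279),(150+298/2.7,265/2.7)))
# pump
def z(u,v): return 170+u/6.5-.5+.5/6.5,190+v/6.5-.5+.5/6.5
P={}
for n,u,v,h in [("p_bl",80,475,.008),("p_br",298,475,.008),("p_tr",300,115,.008),("p_tl",88,115,.008),("barA",230,229,.071),("barB",525,226,.06),("gauge",150,162,.099),("piv",208,320,.075),("levOuterTip",468,446,.072),("levOuterNear",240,345,.072),("tiptop",485,432,.072)]:
    P[n]=ray(c,*z(u,v),h);print(n,P[n].round(4))
b=P["barB"]-P["barA"];print("bar ang deg vs -y",np.degrees(np.arctan2(b[0],-b[1])))
l=P["levOuterTip"]-P["levOuterNear"];print("lever ang",np.degrees(np.arctan2(l[0],-l[1])))
```

```text
rodbase [0.41484405 0.59787835 0.02      ] shadow
tip [0.29375068 0.58263394 0.16994072] clamp [0.41200052 0.5866842  0.17364267]
p_bl [0.4596 0.2712 0.008 ]
p_br [0.46   0.1823 0.008 ]
p_tr [0.6086 0.1856 0.008 ]
p_tl [0.6084 0.274  0.008 ]
barA [0.552  0.2025 0.071 ]
barB [0.555  0.0876 0.06  ]
gauge [0.5739 0.2294 0.099 ]
piv [0.5157 0.2093 0.075 ]
levOuterTip [0.4676 0.1075 0.072 ]
levOuterNear [0.5063 0.197  0.072 ]
tiptop [0.473 0.101 0.072]
bar ang deg vs -y 1.528455101435185
lever ang -23.408142108795634
```

```bash
cat > plan.py <<'E'
from h import *
def plan(target,yaw,n,close=1.0):
    s=state();T=pose(s);R0=Ro.from_matrix(T[:3,:3]);R1=Ro.from_euler('xyz',[np.pi,0,yaw])
    rv=(R0.inv()*R1).as_rotvec();p=np.array(target)-T[:3,3];out=[]
    for i in range(n):
        R=R0*Ro.from_rotvec(rv*i/n);d=R.inv().apply(p/n)*1000
        out+= [round(x,1) for x in d]+[round(x,2) for x in np.degrees(rv/n)]+[close]
    for i in range(n): print(out[7*i:7*i+7])
E
python3 -c "
from plan import *
plan([.42,.14,.2],np.radians(66.6),18)"
```

```text
[np.float64(-20.4), np.float64(-22.3), np.float64(2.2), np.float64(-0.0), np.float64(0.0), np.float64(5.43), 1.0]
[np.float64(-22.4), np.float64(-20.3), np.float64(2.2), np.float64(-0.0), np.float64(0.0), np.float64(5.43), 1.0]
[np.float64(-24.2), np.float64(-18.1), np.float64(2.2), np.float64(-0.0), np.float64(0.0), np.float64(5.43), 1.0]
[np.float64(-25.8), np.float64(-15.7), np.float64(2.2), np.float64(-0.0), np.float64(0.0), np.float64(5.43), 1.0]
[np.float64(-27.2), np.float64(-13.2), np.float64(2.2), np.float64(-0.0), np.float64(0.0), np.float64(5.43), 1.0]
[np.float64(-28.3), np.float64(-10.6), np.float64(2.2), np.float64(-0.0), np.float64(0.0), np.float64(5.43), 1.0]
[np.float64(-29.2), np.float64(-7.8), np.float64(2.2), np.float64(-0.0), np.float64(0.0), np.float64(5.43), 1.0]
[np.float64(-29.8), np.float64(-5.0), np.float64(2.2), np.float64(-0.0), np.float64(0.0), np.float64(5.43), 1.0]
[np.float64(-30.2), np.float64(-2.2), np.float64(2.2), np.float64(-0.0), np.float64(0.0), np.float64(5.43), 1.0]
[np.float64(-30.2), np.float64(0.7), np.float64(2.2), np.float64(-0.0), np.fl
[... 235 characters left out ...]
 np.float64(5.43), 1.0]
[np.float64(-28.8), np.float64(9.1), np.float64(2.2), np.float64(-0.0), np.float64(0.0), np.float64(5.43), 1.0]
[np.float64(-27.8), np.float64(11.8), np.float64(2.2), np.float64(-0.0), np.float64(0.0), np.float64(5.43), 1.0]
[np.float64(-26.6), np.float64(14.4), np.float64(2.2), np.float64(-0.0), np.float64(0.0), np.float64(5.43), 1.0]
[np.float64(-25.1), np.float64(16.8), np.float64(2.2), np.float64(-0.0), np.float64(0.0), np.float64(5.43), 1.0]
[np.float64(-23.4), np.float64(19.1), np.float64(2.2), np.float64(-0.0), np.float64(0.0), np.float64(5.43), 1.0]
[np.float64(-21.5), np.float64(21.3), np.float64(2.2), np.float64(-0.0), np.float64(0.0), np.float64(5.43), 1.0]
```

{"api": "drive_tool", "payload": {
  "increments": [-20,-22,0,0,0,5.4,1,-22,-20,0,0,0,5.4,1,-24,-18,0,0,0,5.4,1,-26,-16,2,0,0,5.4,1,-27,-13,2,0,0,5.4,1,-28,-11,2,0,0,5.4,1,-29,-8,2,0,0,5.4,1,-30,-5,2,0,0,5.4,1,-30,-2,2,0,0,5.4,1]
}}

```text
t: 1.2
tcp_pos: [0.2933, 0.3784, 0.225]
orientation: [-3.14, -0.004, 1.995]
ft_force: [1.0, -0.0, 0.5]
grip_width: 0.0
```

{"api": "drive_tool", "payload": {
  "increments": [-30,1,2,0,0,5.4,1,-30,4,2,0,0,5.4,1,-30,6,2,0,0,5.4,1,-29,9,2,0,0,5.4,1,-28,12,2,0,0,5.4,1,-26,14,2,0,0,5.4,1,-25,17,2,0,0,5.4,1,-23,19,2,0,0,5.4,1,-16,18,2,0,0,4.5,1,0,0,0,0,0,0,1]
}}

```text
t: 2.03
tcp_pos: [0.4114, 0.1199, 0.2067]
orientation: [-3.138, -0.01, 1.106]
ft_force: [-0.4, -0.9, -0.0]
grip_width: 0.0001
```

Run:
```python
from h import *
s=state();c=vision.read_camera("wrist");cv2.imwrite("pics/w2.png",c["color"][:,:,::-1])
print(s["tcp_pos"],s["orientation"],s["joints"],s["ft_force"])
for X in [(.475,.129,.06),(.475,.129,.072),(.5157,.2093,.072),(.552,.2025,.06)]: print(proj(c,X,s))
```

```text
[0.41144701 0.11990576 0.20668007] [-3.13787768 -0.00972742  1.10638539] [-0.92712605 -0.14963518  0.50528146  2.0379061   0.06707482  1.23032096
 -0.9130569 ] [-0.4080392  -0.88828792 -0.01572235]
(np.float64(335.12941613271204), np.float64(155.90637842462678))
(np.float64(337.68692306415824), np.float64(157.9262926765427))
(np.float64(345.2063097485126), np.float64(38.96385900281129))
(np.float64(388.19240642018025), np.float64(27.731876491980614))
```

View pics/w2.png

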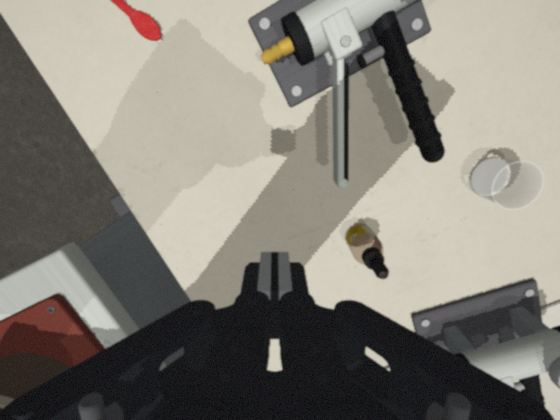

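Run:
```python
from h import *
s=state();c=vision.read_camera("wrist");cv2.imwrite("pics/w3.png",cv2.resize(c["color"][0:220,240:460,::-1],None,fx=2.7,fy=2.7,interpolation=cv2.INTER_CUBIC))
im=c["color"].astype(int)
for v in (100,120,140,160,170): print(v,[int(x) for x in im[v,325:355].sum(1)/3])
for n,u,v,z in [("pivot",346,41,.075),("barEnd",433,156,.06),("tip",341,186,.06)]: print(n,ray(c,u,v,z,s).round(4))
```

```text
100 [116, 115, 122, 131, 136, 140, 142, 141, 142, 127, 103, 95, 92, 99, 111, 131, 141, 148, 147, 143, 122, 80, 38, 17, 28, 61, 109, 135, 141, 143]
120 [116, 114, 114, 123, 134, 139, 140, 141, 138, 125, 103, 91, 91, 95, 113, 129, 142, 149, 148, 142, 125, 83, 37, 21, 43, 82, 117, 138, 140, 141]
140 [116, 117, 118, 125, 137, 140, 140, 139, 138, 126, 99, 91, 92, 99, 110, 128, 140, 146, 146, 141, 122, 68, 22, 27, 50, 96, 132, 141, 142, 143]
160 [117, 115, 114, 117, 127, 140, 141, 142, 139, 127, 102, 92, 91, 97, 110, 130, 140, 144, 146, 141, 120, 68, 29, 23, 53, 98, 135, 141, 143, 142]
170 [142, 141, 144, 141, 141, 143, 143, 145, 139, 128, 106, 92, 92, 96, 111, 130, 138, 143, 146, 143, 122, 71, 33, 32, 65, 106, 133, 141, 143, 141]
pivot [0.5138 0.2099 0.075 ]
barEnd [0.5509 0.0932 0.06  ]
tip [0.4683 0.104  0.06  ]
```

View pics/w3.png

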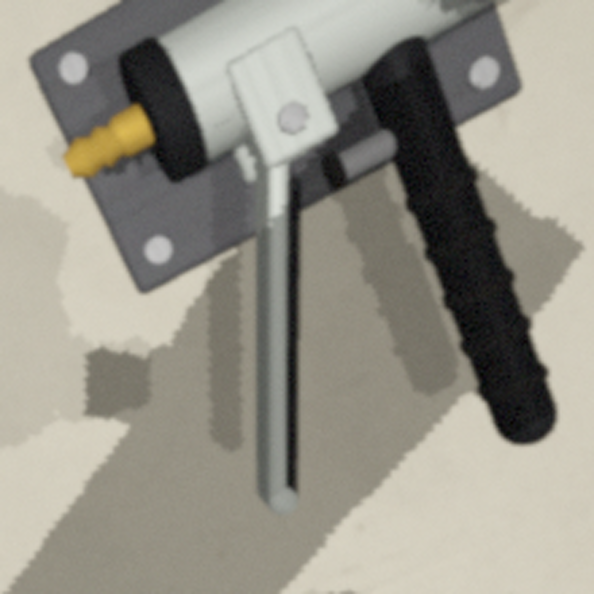

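Run:
```python
from h import *
s=state();c=vision.read_camera("wrist")
for z,u in [(.050,334.7),(.07,339)]:
    a=ray(c,u,100,z,s);b=ray(c,u,170,z,s);l=b-a
    ang=np.arctan2(l[0],-l[1]);print(z,a.round(4),b.round(4),np.degrees(ang))
    n=np.array([np.cos(ang),np.sin(ang)])
    piv=np.array([.5148,.2096]);print("face offset from pivot along n",(a[:2]-piv)@n, "press", piv+.09*np.array([np.sin(ang),-np.cos(ang)])-.005*n)
```

```text
0.05 [0.4929 0.1758 0.05  ] [0.4691 0.1195 0.05  ] -22.89965078451582
face offset from pivot along n -0.006993785353672888 press [0.47517341 0.12863869]
0.07 [0.4927 0.1754 0.07  ] [0.4707 0.1228 0.07  ] -22.675608525368418
face offset from pivot along n -0.007232725721240072 press [0.47549029 0.12848436]
```

```bash
python3 -c "
from plan import *
plan([.450,.139,.056],np.radians(67.2),6)"
```

```text
[np.float64(4.8), np.float64(5.1), np.float64(25.2), np.float64(-0.04), np.float64(-0.1), np.float64(-0.52), 1.0]
[np.float64(4.8), np.float64(5.1), np.float64(25.2), np.float64(-0.04), np.float64(-0.1), np.float64(-0.52), 1.0]
[np.float64(4.8), np.float64(5.2), np.float64(25.1), np.float64(-0.04), np.float64(-0.1), np.float64(-0.52), 1.0]
[np.float64(4.8), np.float64(5.2), np.float64(25.1), np.float64(-0.04), np.float64(-0.1), np.float64(-0.52), 1.0]
[np.float64(4.8), np.float64(5.2), np.float64(25.1), np.float64(-0.04), np.float64(-0.1), np.float64(-0.52), 1.0]
[np.float64(4.8), np.float64(5.2), np.float64(25.1), np.float64(-0.04), np.float64(-0.1), np.float64(-0.52), 1.0]
```

{"api": "drive_tool", "payload": {
  "increments": [5,4,20,0,-0.1,-0.5,1,5,4,20,0,-0.1,-0.5,1,5,4,20,0,-0.1,-0.5,1,5,4,20,0,-0.1,-0.5,1,5,4,20,0,-0.1,-0.5,1,4,4,20,0,-0.1,-0.5,1,0,2,15,0,0,-0.5,1,0,0,15,0,0,0,1,0,0,0,0,0,0,1]
}}

```text
t: 2.93
tcp_pos: [0.4433, 0.159, 0.0523]
orientation: [-3.138, -0.007, 1.218]
ft_force: [-0.6, 0.0, -0.6]
grip_width: -0.0001
```

Run:
```python
from h import *
s=state();c=vision.read_camera("wrist");cv2.imwrite("pics/w4.png",c["color"][:,:,::-1])
print(s["tcp_pos"],s["orientation"],s["ft_force"])
T=np.linalg.inv(pose(s));print((T@[.4745,.1285,.06,1])[:3]*1000)
```

```text
[0.44333154 0.15895028 0.05227671] [-3.13803484 -0.00658124  1.2176295 ] [-0.60946324  0.0181549  -0.60160556]
[-17.73947558  39.74853259  -7.98167366]
```

View pics/w4.png

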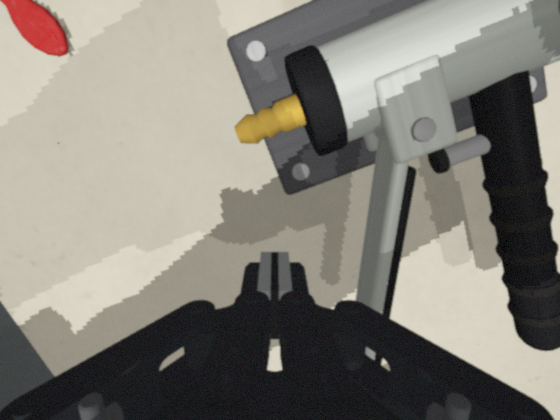

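{"api": "drive_tool", "payload": {
  "increments": [-9,5,-2,0,-0.2,1.3,1,-9,5,-2,0,-0.2,1.3,1,0,0,0,0,0,0,1]
}}

```text
t: 3.23
tcp_pos: [0.4473, 0.1394, 0.0598]
orientation: [-3.139, -0.001, 1.173]
ft_force: [-0.1, -1.8, -0.7]
grip_width: 0.0002
```

```bash
cat > st.py <<'E'
from h import *
import sys
s=state();print(s["t"],s["tcp_pos"].round(4),s["orientation"].round(3),s["ft_force"].round(2))
T=np.linalg.inv(pose(s));print("press rest in tool mm",((T@[.4745,.1285,.06,1])[:3]*1000).round(1),"stop",((T@[.5098,.1196,.06,1])[:3]*1000).round(1))
c=vision.read_camera("scene");u,v=240,150
a=cv2.resize(c["color"][125:225,210:330,::-1],None,fx=5,fy=5,interpolation=cv2.INTER_CUBIC)
w=vision.read_camera("top")
b=cv2.resize(w["color"][190:290,170:290,::-1],None,fx=5,fy=5,interpolation=cv2.INTER_CUBIC)
cv2.imwrite(f"pics/{sys.argv[1]}s.png",a);cv2.imwrite(f"pics/{sys.argv[1]}t.png",b)
E
python3 st.py a
```

```text
3.2333 [0.4473 0.1394 0.0598] [-3.139e+00 -1.000e-03  1.173e+00] [-0.06 -1.8  -0.67]
press rest in tool mm [ 0.5 29.3 -0.2] stop [ 6.  65.3 -0.3]
```

View pics/as.png

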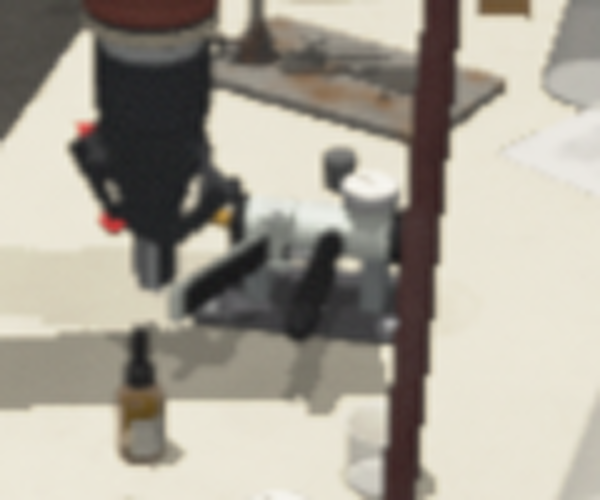

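View pics/at.png

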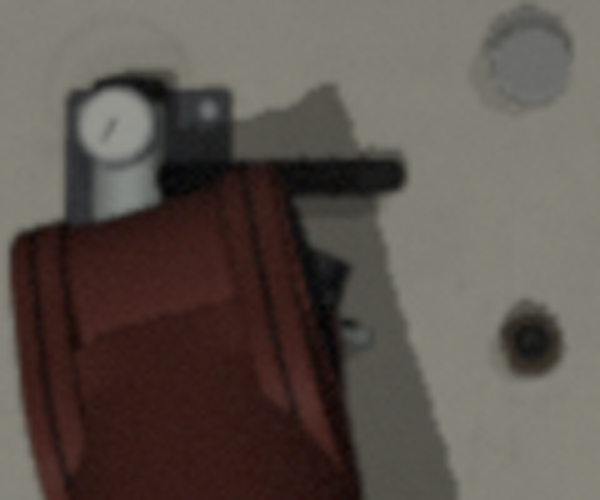

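{"api": "drive_tool", "payload": {
  "increments": [0,4,2,0,0,0,1,0,4,2,0,0,0,1,0,3,0,0,0,0,1,0,2,0,0,0,0,1,0,2,0,0,0,0,1]
}}

```text
t: 3.75
tcp_pos: [0.4629, 0.1355, 0.0566]
orientation: [-3.14, -0.005, 1.176]
ft_force: [-2.2, 1.0, -0.2]
grip_width: -0.0002
```

```bash
python3 st.py b
```

```text
3.75 [0.4629 0.1355 0.0566] [-3.14  -0.005  1.176] [-2.17  0.96 -0.15]
press rest in tool mm [-1.9 13.4 -3.4] stop [ 3.4 49.4 -3.5]
```

View pics/bs.png

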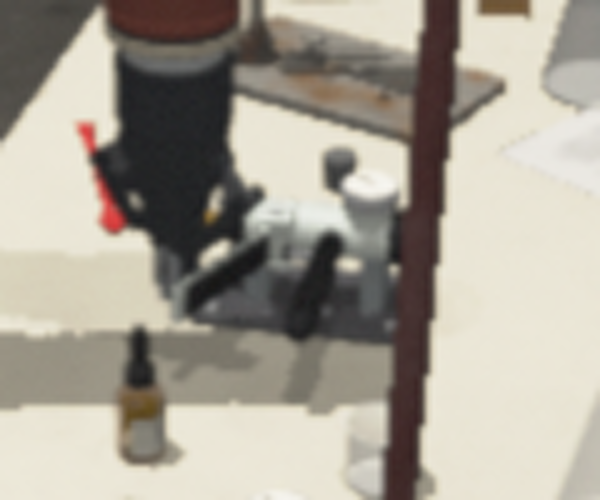

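{"api": "drive_tool", "payload": {
  "increments": [-1.5,4,0,0,0,-2.5,1,-1.5,4,0,0,0,-2.5,1,-1,4,0,0,0,-2.5,1,-1,4,0,0,0,-2.5,1,-1,4,0,0,0,-2.5,1,-1,4,0,0,0,-2.5,1]
}}

```text
t: 4.35
tcp_pos: [0.4812, 0.1241, 0.0557]
orientation: [-3.135, -0.006, 1.451]
ft_force: [-2.7, 0.9, 1.8]
grip_width: 0.0001
```

```bash
python3 st.py c
```

```text
4.35 [0.4812 0.1241 0.0557] [-3.135 -0.006  1.451] [-2.69  0.89  1.84]
press rest in tool mm [ 3.6 -7.2 -4.3] stop [-1.  28.9 -4.5]
```

View pics/cs.png

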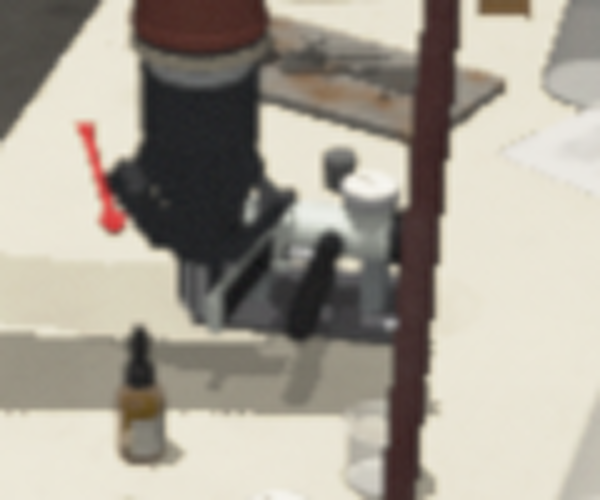

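{"api": "drive_tool", "payload": {
  "increments": [-0.5,4,0,0,0,-2,1,-0.5,4,0,0,0,-2,1,0,3,0,0,0,-1.5,1]
}}

```text
t: 4.7
tcp_pos: [0.4899, 0.1218, 0.0549]
orientation: [-3.132, -0.005, 1.543]
ft_force: [-4.0, -1.7, 2.3]
grip_width: -0.0002
```

{"api": "drive_tool", "payload": {
  "increments": [0,2,0,0,0,-1,1]
}}

```text
t: 4.78
tcp_pos: [0.4913, 0.1215, 0.0546]
orientation: [-3.131, -0.005, 1.56]
ft_force: [-4.0, -0.4, 2.5]
grip_width: 0.0001
```

{"api": "drive_tool", "payload": {
  "increments": [0,2,0,0,0,-0.5,1]
}}

```text
t: 4.87
tcp_pos: [0.4927, 0.1213, 0.0544]
orientation: [-3.13, -0.005, 1.568]
ft_force: [-3.5, -0.4, 3.1]
grip_width: 0.0003
```

{"api": "drive_tool", "payload": {
  "increments": [0,2,-0.5,0,0,0,1]
}}

```text
t: 4.95
tcp_pos: [0.4942, 0.1213, 0.0546]
orientation: [-3.128, -0.004, 1.568]
ft_force: [-4.0, 0.3, -0.2]
grip_width: 0.0
```

{"api": "drive_tool", "payload": {
  "increments": [0,2,-0.5,0,0,0,1]
}}

```text
t: 5.03
tcp_pos: [0.4949, 0.1212, 0.0546]
orientation: [-3.125, -0.004, 1.567]
ft_force: [-10.9, -0.8, 2.1]
grip_width: -0.0003
```

{"api": "drive_tool", "payload": {
  "increments": [0,2,-0.5,0,0,0,1]
}}

```text
t: 5.12
tcp_pos: [0.495, 0.1212, 0.0544]
orientation: [-3.121, -0.003, 1.566]
ft_force: [-11.2, -0.8, 7.8]
grip_width: 0.0
```

{"api": "drive_tool", "payload": {
  "increments": [0,0.6,-0.5,0,0,0,1,0,0.6,-0.5,0,0,0,1]
}}

```text
t: 5.28
tcp_pos: [0.4942, 0.1213, 0.0548]
orientation: [-3.117, -0.003, 1.564]
ft_force: [-3.8, -0.6, -1.4]
grip_width: -0.0003
```

```bash
python3 st.py d
```

```text
5.2833 [0.4942 0.1213 0.0548] [-3.117e+00 -3.000e-03  1.564e+00] [-3.76 -0.56 -1.41]
press rest in tool mm [  7.1 -19.8  -4.7] stop [-1.5 15.5 -5.6]
```

View pics/ds.png

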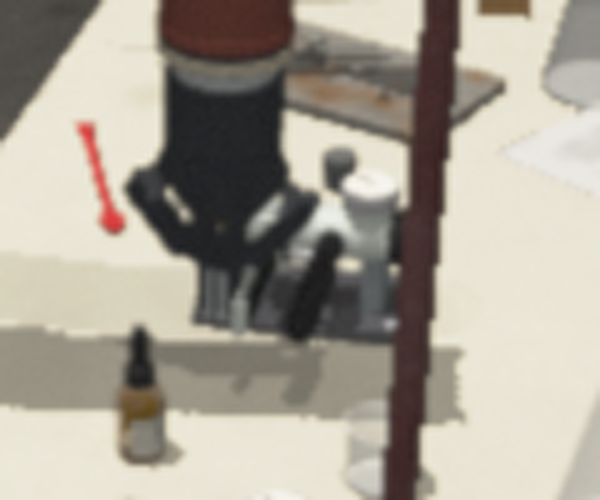

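View pics/dt.png

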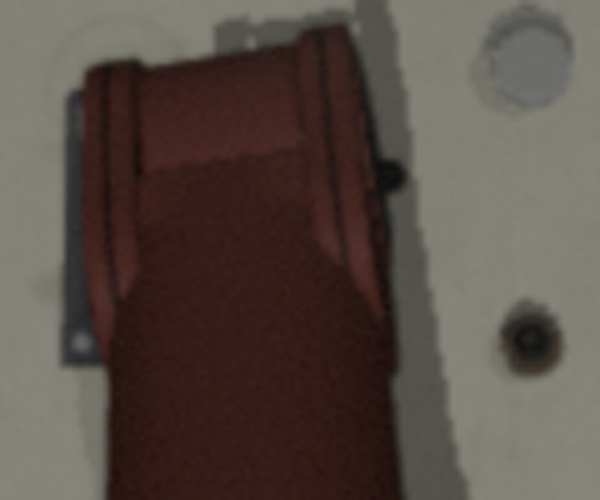

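{"api": "drive_tool", "payload": {
  "increments": [0,1.8,0,-0.2,0,0,1,0,1.6,0,-0.2,0,0,1]
}}

```text
t: 5.55
tcp_pos: [0.495, 0.1212, 0.0541]
orientation: [-3.118, -0.002, 1.564]
ft_force: [-12.6, -1.4, 12.3]
grip_width: 0.0001
```

{"api": "drive_tool", "payload": {
  "increments": [0,1.6,0,-0.2,0,0,1,0,1.6,0,-0.2,0,0,1]
}}

```text
t: 5.72
tcp_pos: [0.4949, 0.1213, 0.0539]
orientation: [-3.119, -0.002, 1.563]
ft_force: [-12.8, -0.7, 10.6]
grip_width: 0.0002
```

{"api": "drive_tool", "payload": {
  "increments": [0,1.1,-0.5,-0.1,0,0,1,0,1.1,-0.5,-0.1,0,0,1]
}}

```text
t: 5.88
tcp_pos: [0.4944, 0.1213, 0.0543]
orientation: [-3.117, -0.002, 1.563]
ft_force: [-8.0, -0.5, 0.4]
grip_width: -0.0001
```

{"api": "drive_tool", "payload": {
  "increments": [0,1.2,-0.5,-0.1,0,0,1,0,1.2,-0.5,-0.1,0,0,1]
}}

```text
t: 6.05
tcp_pos: [0.4944, 0.1213, 0.0543]
orientation: [-3.116, -0.001, 1.562]
ft_force: [-7.0, 0.4, 0.4]
grip_width: -0.0
```

{"api": "drive_tool", "payload": {
  "increments": [0,1.3,-0.5,-0.1,0,0,1,0,1.3,-0.5,-0.1,0,0,1,0,1.3,-0.5,-0.1,0,0,1,0,1.3,-0.5,-0.1,0,0,1,0,1.3,-0.5,-0.1,0,0,1,0,1.3,-0.5,-0.1,0,0,1]
}}

```text
t: 6.55
tcp_pos: [0.4945, 0.1213, 0.0543]
orientation: [-3.111, 0.001, 1.56]
ft_force: [-7.2, -1.0, 1.8]
grip_width: 0.0002
```

{"api": "drive_tool", "payload": {
  "increments": [0,1.3,-0.5,-0.1,0,0,1,0,1.3,-0.5,-0.1,0,0,1,0,1.3,-0.5,-0.1,0,0,1,0,1.3,-0.5,-0.1,0,0,1,0,1.3,-0.5,-0.1,0,0,1,0,1.3,-0.5,-0.1,0,0,1]
}}

```text
t: 7.05
tcp_pos: [0.4944, 0.1213, 0.0543]
orientation: [-3.105, 0.004, 1.559]
ft_force: [-8.1, -0.0, 1.7]
grip_width: -0.0002
```

{"api": "drive_tool", "payload": {
  "increments": [0,-5,0,0,0,0,1,0,-6,0,-0.4,0,1,1,0,-6,0,-0.4,0,1,1,0,-6,0,-0.4,0,2,1,0,-6,0,-0.4,0,2,1,1,-6,0,-0.4,0,3,1,1,-6,0,0,0,3,1,1,-6,0,0,0,3,1,1,-6,0,0,0,3,1,1,-6,0,0,0,3,1,0,0,0,0,0,0,1]
}}

```text
t: 7.97
tcp_pos: [0.4405, 0.1392, 0.0572]
orientation: [3.127, -0.009, 1.171]
ft_force: [0.2, 0.1, -0.2]
grip_width: -0.0002
```

```bash
python3 st.py e
python3 - <<'E'
from h import *
c=vision.read_camera("wrist");cv2.imwrite("pics/ew.png",c["color"][:,:,::-1])
E
```

```text
7.9667 [0.4405 0.1392 0.0572] [ 3.127 -0.009  1.171] [ 0.16  0.1  -0.15]
press rest in tool mm [ 3.4 35.5 -2.2] stop [ 8.9 71.5 -1.6]
```

View pics/es.png

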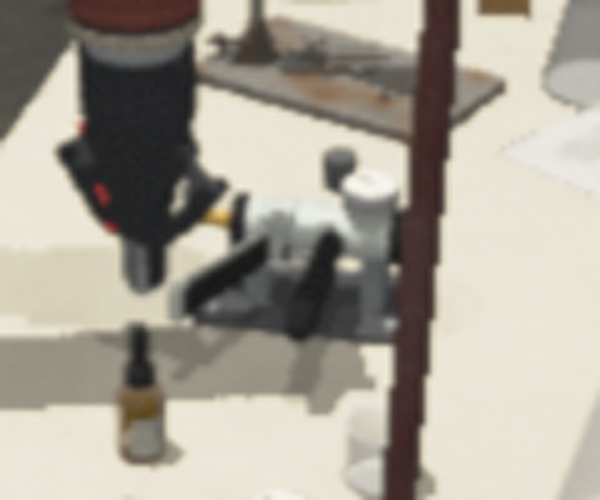

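View pics/ew.png

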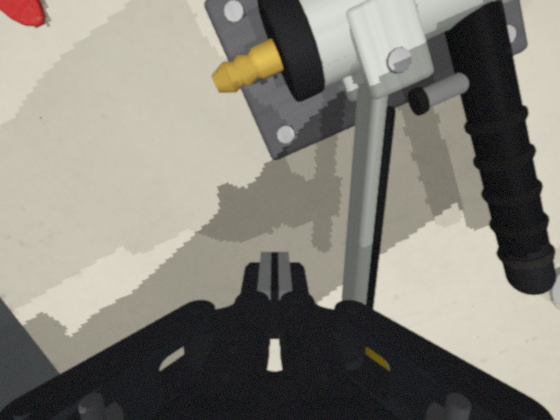

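{"api": "drive_tool", "payload": {
  "increments": [1,5,0,0.3,0,0,1,1,5,0,0.3,0,0,1,1,4,0,0,0,0,1,0,3,0,0,0,0,1,0,2,0,0,0,0,1,0,2,0,0,0,0,1]
}}

```text
t: 8.62
tcp_pos: [0.4658, 0.1319, 0.0577]
orientation: [3.137, -0.009, 1.178]
ft_force: [-2.2, 0.4, 2.0]
grip_width: -0.0001
```

{"api": "drive_tool", "payload": {
  "increments": [-1.5,4,0,0,0,-2.5,1,-1.5,4,0,0,0,-2.5,1,-1,4,0,0,0,-2.5,1,-1,4,-0.2,0,0,-2.5,1,-1,4,-0.2,0,0,-2.5,1,-1,4,-0.3,0,0,-2.5,1,-0.5,4,-0.3,0,0,-2,1,-0.5,4,-0.4,0,0,-2,1]
}}

```text
t: 9.28
tcp_pos: [0.4918, 0.1187, 0.0572]
orientation: [-3.139, -0.008, 1.528]
ft_force: [-4.3, 0.0, 2.3]
grip_width: -0.0002
```

{"api": "drive_tool", "payload": {
  "increments": [0.5,2,-0.4,0,0,-1.2,1,0.5,2,-0.4,0,0,-0.8,1]
}}

```text
t: 9.45
tcp_pos: [0.4947, 0.1182, 0.0572]
orientation: [-3.136, -0.006, 1.565]
ft_force: [-4.5, -2.8, 1.3]
grip_width: 0.0002
```

{"api": "drive_tool", "payload": {
  "increments": [0,1.5,-0.5,0,0,0,1,0,1.3,-0.5,0,0,0,1]
}}

```text
t: 9.62
tcp_pos: [0.4949, 0.1181, 0.0572]
orientation: [-3.13, -0.005, 1.566]
ft_force: [-8.6, -0.5, 3.9]
grip_width: 0.0001
```

{"api": "drive_tool", "payload": {
  "increments": [0,1.3,-0.5,0,0,0,1,0,1.3,-0.5,0,0,0,1,0,1.3,-0.5,0,0,0,1]
}}

```text
t: 9.87
tcp_pos: [0.4947, 0.1181, 0.0574]
orientation: [-3.121, -0.004, 1.565]
ft_force: [-6.3, -0.6, 3.3]
grip_width: 0.0001
```

{"api": "drive_tool", "payload": {
  "increments": [0,1.4,-0.4,0,0,0,1,0,1.5,-0.3,0,0,0,1,0,1.6,-0.2,0,0,0,1]
}}

```text
t: 10.12
tcp_pos: [0.4949, 0.1181, 0.0573]
orientation: [-3.111, -0.003, 1.565]
ft_force: [-10.2, -1.2, 8.4]
grip_width: -0.0
```

```bash
python3 st.py f; python3 -c "
from h import *
for i in range(4):
  vision.read_camera('top');s=state();print(s['t'],s['tcp_pos'].round(4),s['ft_force'].round(2))"
```

```text
10.1167 [0.4949 0.1181 0.0573] [-3.111e+00 -3.000e-03  1.565e+00] [-10.18  -1.16   8.4 ]
press rest in tool mm [ 10.3 -20.5  -2.1] stop [ 1.6 14.8 -3.2]
10.2667 [0.4948 0.1181 0.0573] [-10.13  -0.     7.49]
10.3167 [0.4948 0.1181 0.0572] [-9.65 -0.79  7.46]
10.3667 [0.4948 0.1181 0.0573] [-9.44 -0.92  7.06]
10.4167 [0.4948 0.1181 0.0573] [-9.25 -1.36  7.64]
```

View pics/fs.png

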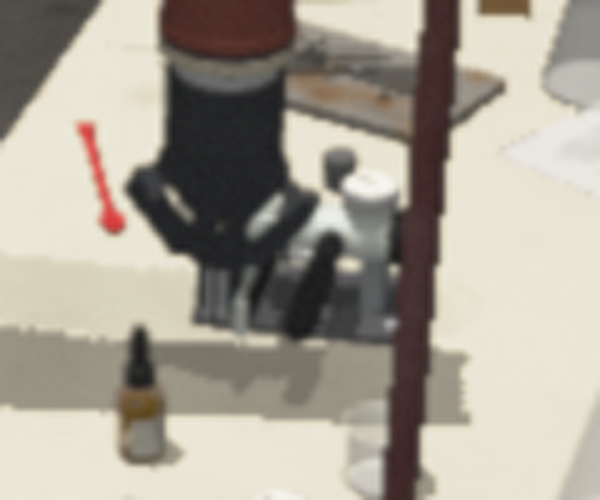

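```bash
python3 -c "
from h import *
print(ticket.finish_job())"
```

```text
the job is handed in; nothing more can be done
None
```

I pressed the long lever (left pump) to its stop twice with the back of the closed fingers and handed the job in at about 10.4 s, still holding it there. The finish call gives no verdict.

- **First press:** The force rose from 4 N to about 11 N at the stop. I held it for roughly 1.5 s, mostly at 7–8 N. At the start of the hold it dipped to 3.8 N for a few rows, so the lever may have eased slightly off the stop. Correcting that brought a brief peak of about 13 N sideways and 12 N upward.
- **Release:** I backed right off. The scene and wrist pictures showed the lever fully out again and the force reading near zero.
- **Second press:** The tool stopped at the same position, x ≈ 0.495 m. In the last readings before hand-in the position was steady and the force was easing slowly from 10 to 9 N.

The last pictures showed the fingers on the outer face only, clear of the grip bar, with the dropper bottle and beaker where they were. I did not check the other bystanders or the short pump again at the end, but nothing went near them.

About 7 N of upward force on the tool remained during the last hold. I put it down to friction on the lever face, but did not confirm that.

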